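# Set and clamp the sliding leg of a carton sizing gauge

## Robot

A 7-joint arm with a two-finger parallel gripper is mounted at the origin on the work surface. World frame = base frame: x ahead of the robot, y to its left, z up, the work surface at z = 0. Lengths are in m, angles in rad, forces in N, time in s.
With the tool pointing down it reaches from about 0.425 to 0.925 m from the base axis. Payload 6.8 kg.
Tool frame: the origin (TCP) lies midway between the tips of the shut fingers; the grasp point (between the pads) lies 19 mm behind it; z points along the fingers, y is the direction in which the jaws open and shut (so a half turn about z gives the same grasp; the last joint's range is limited). The gripper opens to 88 mm and grips with 3 to 60 N. Pads are 20 mm wide; open, the fingers measure 115 mm over their backs; the gripper's body (75 mm by 178 mm) begins 61 mm behind the grasp point.
Start: joints at [1.046, 0.477, 0.022, 1.555, -0.011, 1.109, -0.083], TCP at [0.273, -0.617, 0.192] pointing down, gripper open.
Joint ranges: [-2.96, 2.96], [-0.34, 2.1], [-1.41, 1.46], [0.24, 2.44], [-1.37, 4.51], [0.17, 1.92], [-2.96, 2.96]. Speed limits (rad/s): [2.39, 2.39, 3.14, 3.14, 3.14, 3.14, 3.14].

## Interface

Orientations are given as a 3x3 rotation matrix whose columns are the frame's x, y, z axes.
In Python, from cell import arm, hand, viewer, workorder, nets, sensors gives the robot as it stands. Calls block until the motion is done:
- arm.movep(position, orientation): joint-space move of the TCP to a pose.
- arm.movel(position, rot=None, v=0.15): straight line of the TCP; rot=None keeps the orientation; v is the mean speed in m/s.
- arm.set_joints(angles): joint-space move.
- hand.open_gripper() and hand.grasp(effort=None): open the fingers fully, or close them until they stop; effort is the grip in N (None keeps the last).
- arm.hold(seconds).
- arm.solve_ik(position, orientation): joint angles nearest the present ones, or None.
- viewer.snapshot(name): name is "side" or "top"; returns a dict with "image" (384x512x3 uint8, red, green, blue), "fov_y" (degrees; the focal length in pixels is half the picture's height over the tangent of half this angle, whatever the lens; pixels are square), "cx", "cy" (the principal point, pixels), "R" (3x3) and "t" (3): a world point X has camera coordinates R X + t. Camera axes: x right, y down, z forward; pixel columns grow to the right and rows downward; lengths in m; the calibration is good to about 2 mm. A picture is of the moment at which its call begins. There is no depth.
A pose or a line that the arm cannot do raises arm.MotionError and nothing moves.
- workorder.close_job(): hands the job in, once; it reports no verdict.
Trained networks look in a picture, given as the dict that the camera call returned (one of the last four; its "shot" number tells which), for a name from the list of things; names that differ only in an ending like _2 or _b are one class to them, and where a whole thing is asked for, a point or a joint stands for the part that bears it (a point fixed in the world has none). Each returns a list of dicts, best first, with "conf" (0 to 1); they miss things now and then, are a little off and sometimes report something else, mostly with a low value. They report only what shows in the picture. A call takes as long as a camera call.
- nets.search_frame(picture, label): "xyz" ([x, y, z] in m, in world coordinates, good to about 4 mm: the middle of the surface that is visible of it).
- nets.silhouettes(picture, label): "region" (384x512 bool, what is visible of it).
- nets.landmark_of(picture, label): "xyz" ([x, y, z] in m, in world coordinates, good to about 4 mm: a listed point, or the origin of a listed thing).
Readings, each from a call of its own:
- sensors.read_clock(): time.
- sensors.read_joints(): joint angles.
- sensors.read_qvel(): joint speeds.
- sensors.read_effort(): joint torques, N m.
- sensors.read_position(): TCP position.
- sensors.read_orientation(): TCP orientation.
- sensors.read_contact_force(): force on the tool from outside, world axes, zero at the start.
- sensors.read_torque(): the same for the moment, N m.
- sensors.read_grip_width(): finger opening in m.
Only numpy, scipy, OpenCV 4.12 (cv2) and the standard library are available. Lean on these libraries where they do the work, as an engineer would, in place of code of your own. Each camera call takes 0.05 s, during which the arm holds its last target. There are 200 camera calls.

## Task

Push the spring-loaded sliding leg of the carton gauge along its rail until its red pointer lines up with the orange tag, and while holding it there squeeze the leg's red cam lever fully closed against its grip plate. Close the lever only once the pointer is at the tag, and leave the gauge's neighbours (tape roll, carton, hand scanner) alone. Finish while still holding: the gripper stays squeezed on lever and grip plate with the pointer at the tag, and does not let go.

Things in the scene. Friction and masses are not known exactly. Their poses are not given: they have to be found in the camera images.
- gauge: Carton sizing gauge fixed to the bench: aluminium rail 420 x 44 x 24 mm high, white 10 mm high scale strip along its -y side (out to y = -105), fixed green end leg (120 wide, 105 high) at x = +200 mm. Origin: middle of the rail's underside, on the bench. x: along the rail, the way the sliding leg is pushed; y: across; z up. Its x lies along the world's +y within 20 degrees.
- leg (a joint): Travel of the sliding leg along the gauge's +x, m: 0 = sprung home (its start), 0.18 = end. A spring of 5 to 7 N (friction 1.5 N, more when fast) pulls it home unless held; the closed lever alone does NOT stop that. The leg is a dark carriage (94 x 60 mm, top 46 mm above the bench) carrying the green blade, aluminium grip plate and red lever.
- lever (a joint): Cam lever angle, rad: 0 = fully closed (parallel to the grip plate), 0.36 = fully open; starts at 0.26 to 0.36. Its upright pivot is at the rear of the leg (45 mm behind the pointer, at y = +10 mm); the free end, next to the blade, swings to -y, towards the grip plate, to close. Stiff (about 4 N at the free end); stays where it is left.
- squeeze (a point): Point on the sliding leg half-way between the outer faces of the grip plate and the closed lever, 15 mm behind the blade's rear face, 80 mm above the bench: the fingers, pointing down and closing along the gauge's y, squeeze lever and plate here.
- pointer (a point): Tip of the red pointer of the sliding leg (4 mm wide, over the white scale strip), 76 mm to the -y side of the rail's middle, 18 mm above the bench; moves with the leg.
- mark: Orange tag, 10 mm along the rail, 22 mm across, 12 mm high, fixed on the outer edge of the white scale strip beside the pointer's path: the length mark. It is not in the way. Origin: centre of its underside; axes as the gauge's. The pointer is at the tag when its x in this frame is 0 (within the tag's width).
- tape: Loose brown tape roll core lying flat, 92 mm outside diameter, 48 mm high, beyond the scale strip. Leave alone. Origin: centre of its underside.
- carton: Loose small cardboard carton, 110 x 75 x 55 mm high, beyond the scale strip. Leave alone. Origin: centre of its underside.
- scanner: Loose grey hand scanner lying flat, about 117 mm long, 56 mm wide, 30 mm high, on the robot's side of the gauge. Leave alone. Origin: underside, 20 mm from its grey end.
- blade_face (a point): Middle of the rear (-x) face of the sliding leg's upright green blade, 80 mm above the bench, 30 mm ahead (+x) of the pointer. The blade stands square across the rail: 6 mm thick, 120 mm wide, from 46 to 105 mm above the bench. The fingers push the leg on this face. Axes as the gauge's.
- grip_plate (a point): On the outer face of the sliding leg's upright aluminium grip plate (80 x 7 mm, along the rail, 46 to 105 mm above the bench), 15 mm behind the blade's rear face, 80 mm up, 14 mm to -y of the rail's middle. Plate and lever together measure 28 mm over their outer faces when closed, up to 50 mm when open (lever's free end out to y = +36). No finger fits between.
- lever_pad (a point): On the outer (+y) face of the red cam lever, 60 mm from its pivot, 80 mm above the bench; moves with the lever (20 mm outwards when fully open). The lever is an upright paddle 69 mm long, 8 mm thick, 58 to 103 mm above the bench. Site x: along the lever to its free end; y: outwards.

How it is judged:
By the outcome, as a careful person would: the job done as asked, in the order asked, and still so for the second after the job is handed in, while the arm keeps its last pose, push and grip.
It also fails if it takes over 37 s, if anything falls off the work surface, if the arm or the gripper's body presses on something with over 40 N, if the wrist force passes 120 N, or if a joint passes its speed limit or range.

## Working session

There is one attempt and no reset: what is moved stays moved. The work goes in short steps, each a Python script; the robot and the scene stay as the last script left them, time stands still between calls to the robot, and variables do not carry over. Pictures are saved under pics/ and viewed, about 8 in all and at most 12, crops included, and the job is handed in when it is done.

```bash
mkdir -p pics; ls; cat > h.py <<'E'
import numpy as np, cv2
from cell import arm, hand, viewer, workorder, nets, sensors
def save(p,n): cv2.imwrite(f'pics/{n}.png', cv2.cvtColor(p['image'],cv2.COLOR_RGB2BGR))
def lm(p,l,k=2): 
    return [(np.round(d['xyz'],4).tolist(),round(float(d['conf']),2)) for d in nets.landmark_of(p,l)[:k]]
def proj(p,X):
    f=p['image'].shape[0]/2/np.tan(np.radians(p['fov_y'])/2); c=p['R']@np.asarray(X)+p['t']
    return np.array([p['cx']+f*c[0]/c[2],p['cy']+f*c[1]/c[2]])
def unproj(p,uv,z):
    f=p['image'].shape[0]/2/np.tan(np.radians(p['fov_y'])/2)
    R=np.asarray(p['R']);d=R.T@np.array([(uv[0]-p['cx'])/f,(uv[1]-p['cy'])/f,1]);o=-R.T@p['t']
    return o+d*(z-o[2])/d[2]
E
python3 - <<'E'
from h import *
for n in('top','side'):
    p=viewer.snapshot(n); save(p,n+'0'); print(n,p['fov_y'],(-np.array(p['R']).T@p['t']).round(3))
    for l in('gauge','pointer','mark','blade_face','grip_plate','lever_pad','squeeze','tape','carton','scanner'): print(l,lm(p,l))
print(sensors.read_clock(),sensors.read_orientation().round(3) if hasattr(sensors.read_orientation(),'round') else sensors.read_orientation(),sensors.read_grip_width(),sensors.read_contact_force())
E
```

```text
pics
top 47.88000904503297 [0.424 0.035 0.955]
gauge [([0.5251, 0.0422, -0.0008], 0.85)]
pointer []
mark [([0.6373, 0.091, 0.0146], 0.45)]
blade_face [([0.5113, -0.0184, 0.079], 0.89), ([0.6387, 0.091, 0.0152], 0.55)]
grip_plate [([0.5263, -0.0348, 0.0844], 0.77), ([0.4188, 0.1089, -0.0005], 0.29)]
lever_pad [([0.4767, -0.0256, 0.0792], 0.76)]
squeeze [([0.5105, -0.0326, 0.0778], 0.95), ([0.7514, 0.1263, -0.0001], 0.46)]
tape [([0.6648, -0.1333, -0.001], 0.68)]
carton [([0.7514, 0.1266, -0.0007], 0.88), ([0.5111, -0.0315, 0.0791], 0.52)]
scanner []
side 42.03647708561559 [0.259 0.615 0.474]
gauge [([0.5283, 0.0444, 0.0031], 0.88)]
pointer [([0.5777, -0.0649, 0.0198], 0.68)]
mark [([0.6362, 0.0939, 0.0114], 0.62)]
blade_face [([0.515, -0.0191, 0.0794], 0.73)]
grip_plate [([0.524, -0.0325, 0.0795], 0.71)]
lever_pad [([0.5306, 0.0459, -0.0024], 0.53), ([0.4745, -0.0273, 0.0791], 0.51)]
squeeze [([0.5093, -0.0277, 0.0797], 0.64), ([0.4198, 0.1067, -0.0003], 0.46)]
tape [([0.6659, -0.1319, 0.0003], 0.86), ([0.5168, -0.0171, 0.0783], 0.7)]
carton [([0.7516, 0.1284, -0.0013], 0.7)]
scanner [([0.4195, 0.1105, 0.0004], 0.72)]
1.1 [[ 0.914  0.405  0.   ]
 [ 0.405 -0.914 -0.   ]
 [ 0.     0.    -1.   ]] 0.08780676828455894 [-0.52930745 -0.40271491 -0.39158499]
```

```bash
python3 -c "
import cv2,numpy as np
cv2.imwrite('pics/top0b.png',cv2.resize(cv2.imread('pics/top0.png'),(800,600),interpolation=2))"
```

```text
(no output)
```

View pics/top0b.png

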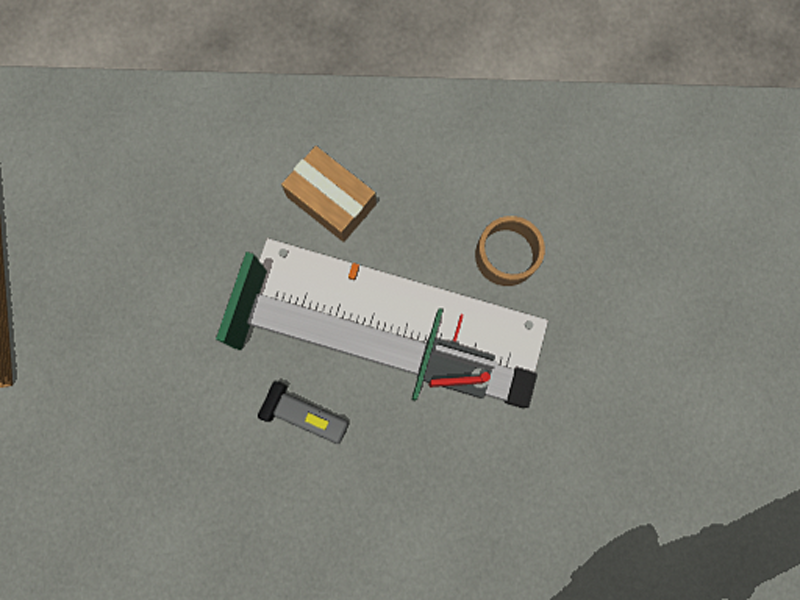

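View pics/side0.png

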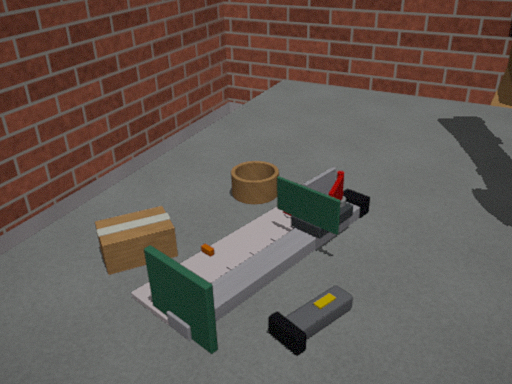

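The top view (800x600) shows the tag at (354,271), the pointer at about (461,315–341), the blade at (428,354) and the open red lever at (431,383)–(487,377). The gauge x points left and slightly up. In the side view, tape, carton and scanner are all clear of the leg's path. Next I'll refine the geometry by colour and plan IK.

```bash
cat >> h.py <<'E'
def tags(p):
    """pixel regions: orange tag, red pointer (component nearest the strip)"""
    hsv=cv2.cvtColor(p['image'],cv2.COLOR_RGB2HSV); H,S,V=[hsv[...,i].astype(int) for i in range(3)]
    out={}
    for n,m in(('orange',(H>8)&(H<18)&(S>190)&(V>130)),('red',((H<5)|(H>174))&(S>150)&(V>90))):
        k,l,st,c=cv2.connectedComponentsWithStats(m.astype(np.uint8))
        out[n]=[(c[i].round(2),st[i].tolist(),np.argwhere(l==i)[:,::-1]) for i in range(1,k) if st[i,4]>6]
    return out
E
python3 - <<'E'
from h import *
p=viewer.snapshot('top')
for n,L in tags(p).items():
    for c,st,_ in L: print(n,c,st,unproj(p,c,.012).round(4),unproj(p,c,.018).round(4))
# strip edges
g=nets.silhouettes(p,'gauge'); print([ (d['conf'],d['region'].sum()) for d in g])
im=p['image'].astype(int); w=((im.min(2)>165)&(im.max(2)-im.min(2)<25)).astype(np.uint8)
k,l,st,c=cv2.connectedComponentsWithStats(w); i=1+np.argmax(st[1:,4]); pts=np.argwhere(l==i)[:,::-1]
up={};[up.__setitem__(x,min(up.get(x,999),y)) for x,y in pts]
xs=np.array([x for x in sorted(up) if 180<x<340 and not 215<x<235],float); ys=np.array([up[x] for x in xs]) -.5
a=np.polyfit(xs,ys,1); r=ys-np.polyval(a,xs); k=abs(r)<1; a=np.polyfit(xs[k],ys[k],1)
P,Q=[unproj(p,(x,np.polyval(a,x)),.01) for x in(180,340)]; d=P-Q; print('dir',np.degrees(np.arctan2(-(-d[0]),d[1])),k.mean(),P,Q)
for n in('top','side'):
  for _ in range(2):
    p=viewer.snapshot(n)
    print(n,[ (l,lm(p,l,1)) for l in('gauge','mark','pointer','blade_face','squeeze','lever_pad','grip_plate')])
E
```

```text
orange [225.86 173.2 ] [223, 169, 6, 9, 35] [0.6391 0.0898 0.012 ] [0.6377 0.0895 0.018 ]
red [292.9  209.27] [290, 201, 6, 17, 30] [ 0.5616 -0.0607  0.012 ] [ 0.5607 -0.0601  0.018 ]
red [294.65 243.02] [276, 238, 38, 9, 173] [ 0.4877 -0.0651  0.012 ] [ 0.4873 -0.0644  0.018 ]
[(0.91, np.int64(11721))]
dir 15.09009198914179 1.0 [0.6789868 0.1947644 0.01     ] [ 0.58189567 -0.16531892  0.01      ]
top [('gauge', [([0.5281, 0.0449, -0.0043], 0.63)]), ('mark', [([0.6383, 0.0924, 0.0156], 0.44)]), ('pointer', [([0.5821, -0.0639, 0.0164], 0.93)]), ('blade_face', [([0.5147, -0.0149, 0.0758], 0.66)]), ('squeeze', [([0.5097, -0.0313, 0.0766], 0.63)]), ('lever_pad', [([0.477, -0.025, 0.0801], 0.65)]), ('grip_plate', [([0.5221, -0.0323, 0.0816], 0.95)])]
top [('gauge', [([0.5257, 0.0424, -0.0042], 0.55)]), ('mark', [([0.6367, 0.0909, 0.0138], 0.47)]), ('pointer', [([0.5799, -0.064, 0.0157], 0.74)]), ('blade_face', [([0.5123, -0.0167, 0.0785], 0.77)]), ('squeeze', [([0.5106, -0.0304, 0.0797], 0.83)]), ('lever_pad', [([0.4764, -0.0248, 0.0774], 0.57)]), ('grip_plate', [([0.5225, -0.0347, 0.0806], 0.97)])]
side [('gauge', [([0.53, 0.0441, -0.0016], 0.6)]), ('mark', [([0.6369, 0.0954, 0.0122], 0.42)]), ('pointer', [([0.5785, -0.0632, 0.0209], 0.9)]), ('blade_face', [([0.5168, -0.0154, 0.0797], 0.89)]), ('squeeze', [([0.5091, -0.0294, 0.0791], 0.67)]), ('lever_pad', [([0.4692, -0.0233, 0.0777], 0.63)]), ('grip_plate', [([0.5198, -0.0298, 0.0806], 0.57)])]
side [('gauge', [([0.5308, 0.0463, 0.0007], 0.89)]), ('mark', [([0.6371, 0.0911, 0.0112], 0.51)]), ('pointer', [([0.578, -0.0634, 0.0195], 0.94)]), ('blade_face', [([0.5181, -0.016, 0.0809], 0.9)]), ('squeeze', [([0.5092, -0.0301, 0.0824], 0.72)]), ('lever_pad', [([0.4739, -0.0265, 0.0758], 0.67)]), ('grip_plate', [([0.5219, -0.036, 0.0811], 0.79)])]
```

```bash
cat >> h.py <<'E'
yaw=np.radians(15.1); ex=np.array([np.sin(yaw),np.cos(yaw),0]); ey=np.array([-np.cos(yaw),np.sin(yaw),0])
def W(s,t,z): return s*ex+t*ey+np.array([0,0,z])
def rot(sg): y=sg*ey; z=np.array([0,0,-1.]); return np.column_stack([np.cross(y,z),y,z])
def st(): 
    q=np.array(sensors.read_position()); return (round(float(q@ex),4),round(float(q@ey),4),round(float(q[2]),4)), 'F',(lambda f:(round(float(f@ex),1),round(float(f@ey),1),round(float(f[2]),1)))(np.array(sensors.read_contact_force())),'t',round(float(sensors.read_clock()),1),'w',round(float(sensors.read_grip_width()),4)
E
python3 - <<'E'
from h import *
for sg in(1,-1):
    for s,z in((.096,.2),(.096,.061),(.27,.061)):
        q=arm.solve_ik(W(s,-.5,z),rot(sg)); print(sg,s,None if q is None else np.round(q,2))
sg=min((1,-1),key=lambda g:(lambda q:9 if q is None else abs(np.array(q)-sensors.read_joints()).max())(arm.solve_ik(W(.096,-.5,.2),rot(g))))
print(sg)
arm.movep(W(.096,-.496,.2),rot(sg)); print(st())
p=viewer.snapshot('side'); save(p,'side1')
E
```

```text
1 0.096 [ 0.89  0.42 -1.17  1.88  0.43  1.13  2.43]
1 0.096 [ 0.84  0.7  -1.19  2.01  0.79  1.    2.14]
1 0.27 [ 0.49  0.8  -1.19  1.87  0.85  1.09  1.84]
-1 0.096 [ 0.39  0.24 -0.51  1.91  0.14  1.03 -0.44]
-1 0.096 [ 0.33  0.42 -0.46  2.04  0.27  0.74 -0.56]
-1 0.27 [ 0.14  0.54 -0.62  1.89  0.41  0.84 -0.96]
-1
((0.0948, -0.4965, 0.1999), 'F', (-0.4, 0.2, -0.1), 't', 5.0, 'w', 0.0879)
```

View pics/side1.png

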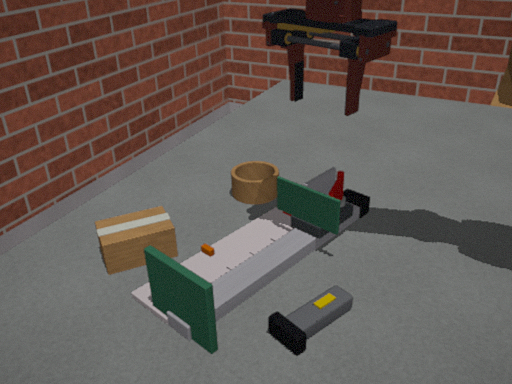

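The side view shows the open jaws lined up across the rail above the leg: fingertips at (295,98) and (352,112), and the leg untouched. Next I'll descend and start the push.

```bash
python3 - <<'E'
from h import *
arm.movel(W(.096,-.496,.115),v=.15); print(st())
arm.movel(W(.096,-.496,.061),v=.06); print(st())
arm.movel(W(.096,-.4995,.061),v=.05); print(st())
arm.movel(W(.125,-.4995,.061),v=.05); print(st())
p=viewer.snapshot('side'); save(p,'side2'); print(lm(p,'pointer'),lm(p,'blade_face'))
q=viewer.snapshot('top'); save(q,'top2'); print(lm(q,'pointer'),lm(q,'mark'))
E
python3 -c "
import cv2,numpy as np
a=cv2.imread('pics/side2.png')[120:300,130:400];b=cv2.imread('pics/top2.png')[130:310,130:400]
cv2.imwrite('pics/c2.png',cv2.resize(np.vstack([a,b]),None,fx=1.65,fy=1.65,interpolation=2))"
```

```text
((0.0962, -0.4966, 0.1156), 'F', (0.2, -0.4, 0.7), 't', 5.8, 'w', 0.0881)
((0.0961, -0.4963, 0.0613), 'F', (-0.3, -0.3, 0.4), 't', 6.8, 'w', 0.0883)
((0.096, -0.5001, 0.0613), 'F', (-0.7, 0.2, 0.5), 't', 7.1, 'w', 0.0877)
((0.1242, -0.4995, 0.061), 'F', (-4.9, -1.0, 2.3), 't', 7.8, 'w', 0.0876)
[([0.5838, -0.0492, 0.022], 0.81)] [([0.5214, -0.0009, 0.0793], 0.57), ([0.7495, 0.1266, -0.0016], 0.28)]
[([0.7535, 0.1255, 0.0007], 0.5)] [([0.6344, 0.0906, 0.0147], 0.51)]
```

View pics/c2.png

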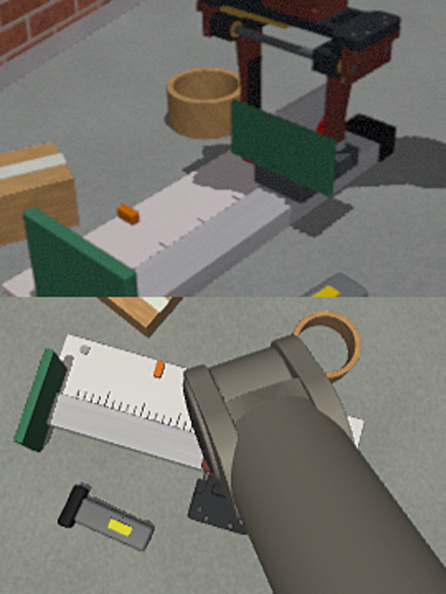

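In the crop, the fingers are pressed behind the blade (crop about (240,100) and (335,130)). The force along the rail is −5 N and the leg moved about 16 mm. The arm hides the pointer from the top camera. I'll push on to just short of the tag.

```bash
python3 - <<'E'
from h import *
arm.movel(W(.268,-.4995,.061),v=.07); arm.hold(.3); print(st())
for i in range(3):
    p=viewer.snapshot('side')
    for l in('pointer','mark','blade_face'):
        for x,c in lm(p,l,1): print(l,c,round(float(np.array(x)@ex),4),round(float(np.array(x)@ey),4))
save(p,'side3')
for n,L in tags(p).items():
    for c,s,_ in L: print(n,c,s,(unproj(p,c,.012)@ex).round(4),(unproj(p,c,.018)@ex).round(4))
for s in(.254,): print(proj(p,W(s,-.576,.018)),proj(p,W(s,-.605,.012)))
q=viewer.snapshot('top'); save(q,'top3'); print(lm(q,'pointer',1))
E
python3 -c "
import cv2,numpy as np
a=cv2.imread('pics/side3.png')[150:330,100:340];b=cv2.imread('pics/top3.png')[120:270,130:330]
cv2.imwrite('pics/c3.png',np.hstack([cv2.resize(a,(480,360),interpolation=2),cv2.resize(b,(300,225),interpolation=2) if 0 else cv2.copyMakeBorder(cv2.resize(b,(300,225),interpolation=2),0,135,0,0,0)]))"
```

```text
((0.266, -0.4995, 0.0609), 'F', (-7.5, -0.3, 5.1), 't', 10.6, 'w', 0.0881)
mark 0.55 0.2553 -0.5908
blade_face 0.73 0.2754 -0.5028
blade_face 0.76 0.2763 -0.5006
mark 0.57 0.2568 -0.5929
blade_face 0.93 0.2766 -0.5026
red [277.78 227.68] [276, 211, 4, 30, 93] 0.127 0.134
red [258.89 239.26] [258, 236, 3, 7, 19] 0.1732 0.1796
red [270.33 250.33] [269, 248, 4, 6, 9] 0.1839 0.1901
[213.95671245 253.64014457] [201.80896797 249.57532616]
[]
```

View pics/c3.png

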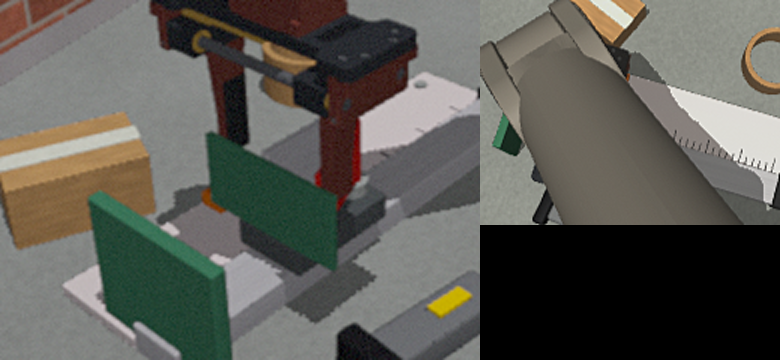

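The side view shows the leg near the tag. The blade now hides the pointer, and the tag is at crop (212,200). The top view is blocked by the arm. I'll measure travel by fitting the blade's known outline in the side pictures, before and after a move to the estimated target.

```bash
cat >> h.py <<'E'
def fitblade(p,im=None):
    im=p['image'] if im is None else im
    hsv=cv2.cvtColor(im,cv2.COLOR_RGB2HSV); m=((hsv[...,0]>60)&(hsv[...,0]<90)&(hsv[...,1]>100)).astype(np.uint8)
    k,l,s,c=cv2.connectedComponentsWithStats(m); i=[j for j in range(1,k) if s[j,4]>200]
    i=max(i,key=lambda j:c[j][0]); m=(l==i)   # sliding blade is the right-hand one
    best=[]
    for t in np.arange(-.505,-.494,.001):
        for s_ in np.arange(.10,.30,.0005):
            c8=np.array([proj(p,W(a,t+b,z)) for a in(s_,s_+.006) for b in(-.06,.06) for z in(.046,.105)])
            if abs(c8.mean(0)-np.argwhere(m)[:,::-1].mean(0)).max()>8: continue
            r=np.zeros(m.shape,np.uint8); cv2.fillConvexPoly(r,cv2.convexHull(np.round(c8*16).astype(np.int32)),1,shift=4)
            best.append((( r&m).sum()/(r|m).sum(),s_,t))
    best.sort(reverse=True); b=np.array(best[:5]); return b.mean(0).round(4)
E
python3 - <<'E'
from h import *
im0=cv2.cvtColor(cv2.imread('pics/side0.png'),cv2.COLOR_BGR2RGB); im2=cv2.cvtColor(cv2.imread('pics/side2.png'),cv2.COLOR_BGR2RGB)
arm.movel(W(.2758,-.4995,.061),v=.05); arm.hold(.3); print(st())
p=viewer.snapshot('side'); save(p,'side4')
for n,i in(('0',im0),('2',im2),('now',p['image'])): print(n,fitblade(p,i))
for n in('side0','side4'):
  i=cv2.cvtColor(cv2.imread(f'pics/{n}.png'),cv2.COLOR_BGR2RGB)
  for a,L in tags({'image':i}).items():
    for c,s,_ in L: print(n,a,c,s)
print('tag at .2535 projects', [proj(p,W(.2535,-.594,z)).round(1) for z in(0.01,.022)])
for l in('pointer','mark','blade_face'):
    for x,c in lm(p,l,1): print(l,c,round(float(np.array(x)@ex),4),round(float(np.array(x)@ey),4))
E
```

```text
((0.2742, -0.4995, 0.0608), 'F', (-6.5, 0.4, 2.5), 't', 11.9, 'w', 0.0879)
0 [ 0.8603  0.1157 -0.5038]
2 [ 0.8735  0.1329 -0.5046]
now [ 0.87    0.2844 -0.5032]
side0 orange [207.23 247.41] [202, 244, 11, 8, 44]
side0 red [337.35 185.75] [329, 171, 15, 28, 217]
side4 red [273.75 229.78] [272, 213, 5, 32, 106]
side4 red [254.11 241.95] [253, 238, 3, 8, 19]
tag at .2535 projects [array([206.8, 253.2]), array([206.2, 246.9])]
blade_face 0.87 0.2856 -0.502
```

```bash
python3 - <<'E'
from h import *
arm.movel(W(.2752,-.4995,.061),v=.03); arm.hold(.3); print(st())
for _ in range(3):
    p=viewer.snapshot('side'); print([round(float(np.array(x)@ex),4) for l in('blade_face','squeeze') for x,c in lm(p,l,1)])
hand.grasp(30); print(st())
arm.hold(.5); print(st())
p=viewer.snapshot('side'); save(p,'side5'); print(fitblade(p))
for l in('pointer','mark','blade_face','lever_pad','squeeze','grip_plate'):
    for x,c in lm(p,l,1): print(l,c,round(float(np.array(x)@ex),4),round(float(np.array(x)@ey),4))
q=p['image'].copy()
for s in(.2838,):
    for b in(-.06,.06):
        for z in(.046,.105): cv2.circle(q,tuple(int(v) for v in proj(p,W(s+.006,-.5+b,z)).round()),1,(255,255,0),-1)
cv2.imwrite('pics/c5.png',cv2.resize(cv2.cvtColor(q[130:330,120:360],cv2.COLOR_RGB2BGR),None,fx=3,fy=3,interpolation=2))
E
```

```text
((0.2738, -0.4995, 0.0608), 'F', (-5.0, -0.9, 1.7), 't', 12.7, 'w', 0.0878)
[0.2846, 0.2723]
[0.2819, 0.272]
[0.2876, 0.2722]
((0.2727, -0.5003, 0.0596), 'F', (-4.6, -6.2, -8.2), 't', 14.1, 'w', 0.0276)
((0.2726, -0.5004, 0.0596), 'F', (-4.9, -7.1, -8.0), 't', 14.6, 'w', 0.0271)
[ 0.8701  0.2831 -0.503 ]
mark 0.66 0.1822 -0.5022
blade_face 0.61 0.2853 -0.5033
lever_pad 0.6 0.2666 -0.4833
squeeze 0.97 0.2683 -0.5016
grip_plate 0.87 0.2709 -0.5104
```

View pics/c5.png

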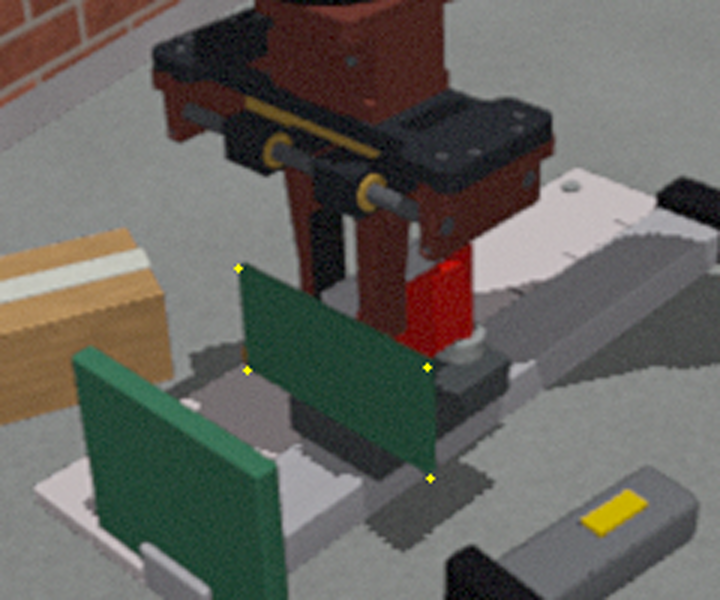

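The lever is parallel to the plate and the opening is 27 mm, against 28 mm nominal when closed. The predicted blade corners at the target (yellow, crop (238,268) to (430,478)) fall on the blade's edges to within about 1–2 px. I'll check it holds steady, then hand in.

```bash
python3 - <<'E'
from h import *
q=viewer.snapshot('top'); print('top',lm(q,'pointer',1),lm(q,'mark',1))
arm.hold(1.0); print(st()); p=viewer.snapshot('side'); print(fitblade(p),[round(float(np.array(x)@ex),4) for x,c in lm(p,'blade_face',1)])
for l in('carton','tape','scanner'): print(l,lm(p,l,1))
workorder.close_job(); print(st())
E
```

```text
top [] [([0.6383, 0.0945, 0.0136], 0.62)]
((0.2726, -0.5003, 0.0596), 'F', (-5.3, -6.6, -8.9), 't', 16.1, 'w', 0.0274)
[ 0.8734  0.2832 -0.5032] [0.2823]
carton [([0.748, 0.1241, -0.0006], 0.7)]
tape []
scanner [([0.4193, 0.1127, 0.0024], 0.62)]
the job is handed in; nothing more can be done
the job is handed in; nothing more can be done
```

I pushed the leg to the tag with the open fingers on the blade. I then squeezed the lever shut at 30 N and handed the job in at about 16 s, still holding.

- **Pointer position:** I could not see the pointer at the end, because the blade hid it from the side camera and the arm hid it from the top. I inferred its place from the blade and the tool position. They give a travel of 164.5 to 167 mm, and the tag needs about 166 mm, so the pointer should be within about 2 mm of the tag's centre.
- **Lever:** The finger opening settled at 27.1 to 27.6 mm, against 28 mm for a fully closed lever and plate. The side picture shows the lever parallel to the plate.
- **Holding:** Position and grip were steady over the last 1 s hold. The force along the rail was about −5 N, so the spring is still being held off. The other forces were under 10 N.
- **Neighbours:** The carton and scanner are where they started, to within measuring error (about 4 mm). The network missed the tape roll in the last picture, so I have no final reading for it. The gripper was never near it.

The blade readings disagreed by about 2 mm: the outline fit gave 167 mm of travel and the tool position gave 164.5 mm.

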